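Find the socket that fits the saw arbor nut

ROBOT

A 6-joint arm with a two-finger parallel gripper is mounted at the origin on the work surface. World frame = base frame: x ahead of the robot, y to its left, z up, the work surface at z = 0. Lengths are in m, angles in rad, forces in N, time in s.
With the tool pointing down it reaches from about 0.35 to 0.725 m from the base axis. Payload 4.3 kg.
Tool frame: the origin (TCP) lies at the very end of the fingers, on their centre line; the grasp point (between the pads) lies manip.hold_point_z behind it (manip.hold_point_z is the distance from the TCP to the grasp point, in m); z points along the fingers, y is the line along which they close (so a half turn about z gives the same grasp; the last joint's range is limited). The gripper opens to 85 mm and grips with 20 to 120 N. Pads are 22 mm wide; open, the fingers measure 114 mm over their backs; the gripper's body (76 mm by 85 mm) begins 54 mm behind the grasp point. The pads swing forward as they close: fully open they stand 13 mm farther back than shut.
Start: joints at [1.018, 0.377, 0.081, 1.274, 0, 1.46], TCP at [0.246, 0.52, 0.231] pointing down, gripper open.
Joint ranges: [-2.72, 2.72], [-0.84, 1.66], [-1.02, 1.22], [-1.77, 2.12], [-1.37, 1.28], [-3.14, 3.14]. Speed limits (rad/s): [2.57, 2.57, 3.14, 3.14, 3.14, 3.14].

INTERFACE

Orientations are given as a unit quaternion [w, x, y, z].
In Python, from workcell import manip gives the robot as it stands. The module is installed in compiled form; this text tells all that it offers.
- The arm moves only by the tool move_arm, never from a script. Its argument "steps" is a list of rows, each a list of 7 numbers: the shift along the world's x, y, z scaled (see below), then the turn, a rotation vector about the world's x, y, z scaled (see below), then the opening, from 0 (shut) to 1 (fully open). In form: [[dx, dy, dz, wx, wy, wz, fingers], ...]. A call has exactly 8 rows; each row shifts and turns the commanded pose from where the row before left it; what a row does not reach is not made up. The controller multiplies each number of a shift by 300 mm and each number of a turn by 6 degrees. A row lasts 1/10 s, in which the tool goes at most 50 mm and 8.59 degrees, less where a joint would pass 70% of its speed; a pose out of reach is approached as far as the arm can. A call with a number of a shift or a turn outside -1 to 1 is refused whole. A call with a gripper value outside its range is refused whole. The fingers move at their own pace and stop on an object; the grip force is fixed at half the most. Time passes only in rows, so rows that do not move let the fingers close, or fill a call up. It gives the time, the measured TCP pose, the force, the opening and the grip force at its end, in the units of the state.
- manip.sense(): the state, without advancing time (a new reading comes with each control period).
- manip.capture(name): name is "side" or "top" or "wrist"; returns the picture (384x512x3 uint8, red, green, blue); there is no depth.
- manip.camera_model(name): a dict with "mtx" (3x3 intrinsics, pixels), "pose" (4x4, takes a point from camera to world coordinates). Camera axes: x right, y down, z forward; pixel columns grow to the right and rows downward; lengths in m; the calibration is good to about 2 mm. A picture is of the moment at which its call begins: read the wrist's pose just before it. camera_model takes no time and is no camera call; for the wrist camera it gives the pose at the moment of the call.
- manip.close_job(): hands the job in; it is judged then, once.
Trained networks look in the newest picture that a camera, given by its name, has taken for a name from the list of things; names that differ only in an ending like _2 or _b are one class to them, and where a whole thing is asked for, a point or a joint stands for the part that bears it (a point fixed in the world has none). Each returns a list of dicts, best first, with "conf" (0 to 1); they miss things now and then, are a little off and sometimes report something else, mostly with a low value. They report only what shows in the picture. A call takes as long as a camera call. They do not tell look-alikes from the thing itself.
- manip.silhouettes(name, camera): "mask" (384x512 bool, what is visible of it) and "location" ([column, row] in pixels, amid what is visible of it).
The state is a dict: "clock": time; "joints": joint angles; "qvel": joint speeds; "joint_efforts": joint torques, N m; "ee_pos": TCP position; "ee_rot": TCP orientation; "force": force on the tool from outside, world axes, zero at the start; "wrist_torque": the same for the moment, N m; "opening": finger opening in m; "grasp_force": force on a finger pad.
Only numpy, scipy, OpenCV 4.12 (cv2) and the standard library are available. Lean on these libraries where they do the work, as an engineer would, in place of code of your own. Each camera call takes 0.05 s, during which the arm holds its last target. There are 200 camera calls.

TASK

One of the three look-alike sockets in the socket rail fits the hex nut in the middle of the saw blade. Pull sockets up out of their sprung catches and try them on the nut: put any that will not go on into the low grey tray, and push the one that fits fully home over the nut, finishing with the gripper still holding it there (do not let go). Sockets you did not need may stay in the rail, and leave the other things on the bench where they are.

Things in the scene. Friction and masses are not known exactly. Their poses are not given: they have to be found in the camera images.
- socket_a: one of three steel sockets alike outside: hexagon 40 mm across flats up to the top at 72 mm, above a round collar 54 mm wide, 12 mm high at the foot; 0.2 to 0.45 kg. Origin: centre of the underside (mouth), z up; flats face its +x, -x and every 60 degrees. Hex opening in the underside, 45 mm deep, in line with the outer flats: size not known, find it by trying.
- socket_b: second of the look-alike sockets, shaped as socket_a. The three openings are 23, 27 and 32 mm across flats; only the 32 mm one goes on the nut, and which socket has it is not known. Each socket starts in any one of the rail's three seats, mouth down, turned anyhow.
- socket_c: third of the look-alike sockets, shaped as socket_a, opening not known.
- nut: fixed, tight steel hex nut, 30 mm across flats, 20 mm high, its top 3 mm bevelled to 25 mm across flats. Origin: centre of its underside; flats face its +x, -x and every 60 degrees. The right socket has 1 mm play all round and needs its flats in line with the nut's within about 4 degrees; home, its underside is level with this origin. One too small stops 17 to 20 mm higher.
- stand: fixed plywood board 180 mm square, 18 mm thick, with a 160 mm saw blade lying on it (top 25.5 mm above the bench) under a round flange 68 mm wide (top 30.5 mm above the bench), on which the nut sits at the centre. Origin: centre of the board's underside.
- rail: fixed aluminium socket rail, 104 x 270 x 20 mm, long along its y. Origin: centre of its underside. Three round seats 56 mm wide, 5 mm deep, at y = -88, 0, +88 mm: sockets stand in them with their undersides 15 mm above the bench. A sprung brass roller on each seat's +x side catches over the collar: pull straight up, 10 to 17 N, free after 20 mm. Catches reach 27 mm above the sockets' undersides.
- tray: fixed low grey sheet-metal tray, 200 x 130 mm, long along its x axis, walls 20 mm high and 3 mm thick, floor 3 mm thick. Origin: centre of its underside. It has room for two sockets side by side along x, for instance 45 mm either side of the centre.
- glue: bystander: white plastic glue bottle, 52 mm in diameter, 120 mm tall, standing; origin at its foot.
- sanding_block: bystander: cork sanding block, 70 x 110 x 30 mm; origin at the centre of its underside.
- hammer: bystander: hammer lying on the bench.
Things that resemble listed ones, but are neither listed nor needed, are in the scene too. What is shaped like the socket_a but orange is not meant.

How it is judged:
On the way:
1. a socket is pulled up out of its catch, clear of the rail (z of any of socket_a, socket_b, socket_c in the frame of rail above 0.045 m), for 0.1 s.
At the end, for the whole second after the job is handed in: A socket (only one can) is upright, at rest, fully home on the nut (underside within 4 mm of the flange, axis within 4 mm of the nut's), and still gripped (over 3 N); each other socket lies or stands in the tray or is still in its rail seat (within 15 mm of its start) (((z of socket_a in the frame of nut between -0.004 and 0.004 m and horizontal distance between socket_a and nut below 0.004 m and angle between socket_a's own z axis and vertical below 0.08 rad and contact force between the fingers and socket_a above 3 N and linear speed of socket_a below 0.03 m/s and (distance of socket_b from where it was at the start of the episode below 0.015 m or (x of socket_b in the frame of tray between -0.095 and 0.095 m and y of socket_b in the frame of tray between -0.062 and 0.062 m and z of socket_b in the frame of tray below 0.05 m and linear speed of socket_b below 0.05 m/s)) and (distance of socket_c from where it was at the start of the episode below 0.015 m or (x of socket_c in the frame of tray between -0.095 and 0.095 m and y of socket_c in the frame of tray between -0.062 and 0.062 m and z of socket_c in the frame of tray below 0.05 m and linear speed of socket_c below 0.05 m/s))) or (z of socket_b in the frame of nut between -0.004 and 0.004 m and horizontal distance between socket_b and nut below 0.004 m and angle between socket_b's own z axis and vertical below 0.08 rad and contact force between the fingers and socket_b above 3 N and linear speed of socket_b below 0.03 m/s and (distance of socket_a from where it was at the start of the episode below 0.015 m or (x of socket_a in the frame of tray between -0.095 and 0.095 m and y of socket_a in the frame of tray between -0.062 and 0.062 m and z of socket_a in the frame of tray below 0.05 m and linear speed of socket_a below 0.05 m/s)) and (distance of socket_c from where it was at the start of the episode below 0.015 m or (x of socket_c in the frame of tray between -0.095 and 0.095 m and y of socket_c in the frame of tray between -0.062 and 0.062 m and z of socket_c in the frame of tray below 0.05 m and linear speed of socket_c below 0.05 m/s))) or (z of socket_c in the frame of nut between -0.004 and 0.004 m and horizontal distance between socket_c and nut below 0.004 m and angle between socket_c's own z axis and vertical below 0.08 rad and contact force between the fingers and socket_c above 3 N and linear speed of socket_c below 0.03 m/s and (distance of socket_a from where it was at the start of the episode below 0.015 m or (x of socket_a in the frame of tray between -0.095 and 0.095 m and y of socket_a in the frame of tray between -0.062 and 0.062 m and z of socket_a in the frame of tray below 0.05 m and linear speed of socket_a below 0.05 m/s)) and (distance of socket_b from where it was at the start of the episode below 0.015 m or (x of socket_b in the frame of tray between -0.095 and 0.095 m and y of socket_b in the frame of tray between -0.062 and 0.062 m and z of socket_b in the frame of tray below 0.05 m and linear speed of socket_b below 0.05 m/s))))); the arm keeps its last pose, push and grip.
It fails at once if the glue is moved more than 30 mm (distance of glue from where it was at the start of the episode above 0.03 m).
It fails at once if the sanding block is moved more than 30 mm (distance of sanding_block from where it was at the start of the episode above 0.03 m).
It fails at once if the hammer is moved more than 30 mm (distance of hammer from where it was at the start of the episode above 0.03 m).
It also fails if it takes over 72 s, if anything falls off the work surface, if the arm or the gripper's body presses on something with over 40 N, if the wrist force passes 120 N, or if a joint passes its speed limit or range.

## Working session

There is one attempt and no reset: what is moved stays moved. The work goes in short steps, Python scripts to look and compute and a tool call to move; the robot and the scene stay as the last step left them, time stands still between calls to the robot, and variables do not carry over. Pictures are saved under pics/ and viewed, at most 10 in all, crops included, and the job is handed in when it is done.

Besides the shell and the picture viewer there is one more tool, called as name(argument=value, ...), one argument or row to a line, values as JSON. move_arm: Moves the arm, as the interface text tells. Shifts and turns lie within -1 to 1; 1 stands for 300 mm of shift or 6 degrees of turn. Its arguments: {"type":"object","properties":{"steps":{"type":"array"}},"required":["steps"]}

```bash
mkdir -p pics
python3 - <<'E'
from workcell import manip
import cv2,numpy as np
print(manip.hold_point_z); s=manip.sense(); print(s['clock'],s['ee_pos'],s['ee_rot'],s['opening'])
for c in ['top','side']:
    im=manip.capture(c); cv2.imwrite(f'pics/{c}0.png',im[:,:,::-1])
    m=manip.camera_model(c); print(c,np.round(m['mtx'],1).tolist(),np.round(m['pose'],3).tolist())
    for n in ['socket_a','nut','rail','tray','stand','glue','sanding_block','hammer']:
        print(n,[(round(d['conf'],2),np.round(d['location']).tolist(),int(d['mask'].sum())) for d in manip.silhouettes(n,c)][:5])
E
```

```text
0.0187
0.0 [0.24602164 0.5189994  0.23035523] [-3.23812045e-04  2.19586450e-01  9.75592531e-01 -9.48439281e-04] 0.08565856638544024
top [[442.6, 0.0, 252.9], [0.0, 442.6, 188.3], [0.0, 0.0, 1.0]] [[0.027, -0.984, 0.176, 0.399], [-1.0, -0.024, 0.018, 0.036], [-0.013, -0.177, -0.984, 1.258], [0.0, 0.0, 0.0, 1.0]]
socket_a [(0.91, [162.0, 173.0], 388), (0.82, [198.0, 238.0], 290), (0.73, [200.0, 207.0], 303), (0.7, [205.0, 178.0], 341), (0.23, [282.0, 201.0], 4083)]
nut [(0.67, [284.0, 199.0], 102)]
rail [(0.79, [202.0, 219.0], 2573)]
tray [(0.88, [379.0, 224.0], 3458), (0.61, [221.0, 143.0], 947)]
stand [(0.79, [287.0, 202.0], 4042)]
glue [(0.78, [321.0, 142.0], 382)]
sanding_block [(0.69, [131.0, 224.0], 1076)]
hammer [(0.56, [227.0, 145.0], 945)]
side [[353.1, 0.0, 256.9], [0.0, 353.1, 193.0], [0.0, 0.0, 1.0]] [[0.779, -0.318, 0.54, 0.085], [-0.626, -0.417, 0.659, -0.59], [0.015, -0.851, -0.524, 0.596], [0.0, 0.0, 0.0, 1.0]]
socket_a [(0.94, [211.0, 188.0], 417), (0.71, [184.0, 198.0], 418), (0.69, [233.0, 180.0], 346), (0.55, [221.0, 165.0], 272)]
nut [(0.52, [272.0, 226.0], 136)]
rail [(0.75, [207.0, 199.0], 1563)]
tray [(0.88, [334.0, 306.0], 5296)]
stand [(0.78, [272.0, 236.0], 3228)]
glue [(0.83, [339.0, 215.0], 719)]
sanding_block [(0.83, [169.0, 175.0], 623)]
hammer [(0.87, [281.0, 186.0], 597)]
```

View pics/top0.png

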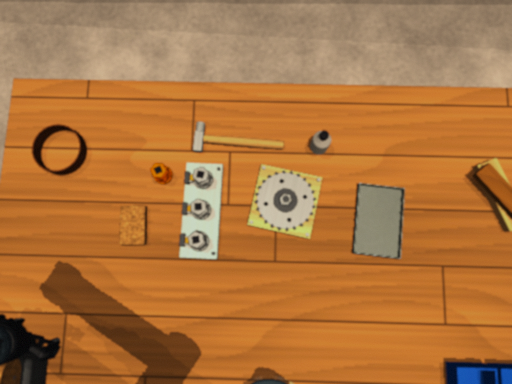

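View pics/side0.png

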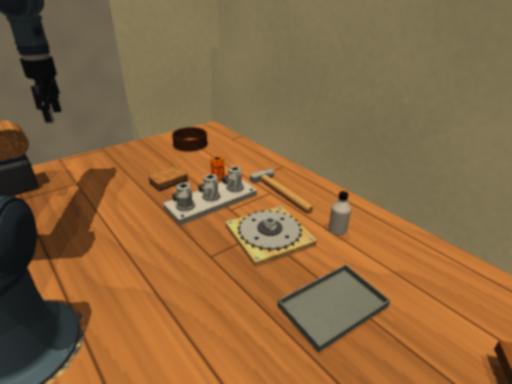

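The top view shows the rail at about (202,210), with its catches on the left (+y) side. The nut is at (286,199), the tray at (379,221), and the orange decoy at (161,172). The side view shows the same layout, with the three sockets standing in the rail.

```bash
cat > h.py <<'E'
from workcell import manip
import cv2,numpy as np
def ray(cm,uv,z):
    K=cm['mtx'];P=np.array(cm['pose']);d=P[:3,:3]@np.linalg.inv(K)@np.array([uv[0],uv[1],1.]);o=P[:3,3]
    return o+d*(z-o[2])/d[2]
def proj(cm,p):
    P=np.array(cm['pose']);q=P[:3,:3].T@(np.asarray(p)-P[:3,3]);q=np.array(cm['mtx'])@q;return q[:2]/q[2]
def rect(cm,mask,z):
    c=max(cv2.findContours(mask.astype(np.uint8),0,2)[0],key=cv2.contourArea).reshape(-1,2)
    w=np.array([ray(cm,p,z)[:2] for p in c])*1000
    (c,s,a)=cv2.minAreaRect(w.astype(np.float32)); return np.round(c,1),np.round(s,1),round(a,1)
E
python3 - <<'E'
from h import *
for c in ['top','side']:
    manip.capture(c);cm=manip.camera_model(c)
    for n,z in [('socket_a',.05),('nut',.045),('rail',.02),('tray',.02),('stand',.018),('glue',.06),('sanding_block',.03),('hammer',.02)]:
        for d in manip.silhouettes(n,c)[:4]: 
            print(c,n,round(d['conf'],2),*rect(cm,d['mask'],z),np.round(ray(cm,d['location'],z)[:2]*1000).tolist())
E
```

```text
top socket_a 0.86 [553.7 203.6] [57.5 48.4] 47.1 [559.0, 206.0]
top socket_a 0.77 [465.9 204.9] [43.3 52.2] 1.5 [470.0, 207.0]
top socket_a 0.76 [651.  317.8] [65.7 51. ] 46.8 [648.0, 321.0]
top socket_a 0.65 [640.9 202.3] [62.7 49.3] 46.7 [644.0, 194.0]
top nut 0.56 [587.4 -33.7] [23.5 25.8] 46.5 [587.0, -34.0]
top nut 0.45 [762.  107.4] [ 85.7 250.2] 1.3 [747.0, 145.0]
top nut 0.39 [466.2 204.3] [48.9 55.1] 1.5 [469.0, 202.0]
top rail 0.71 [555.4 205.3] [109.2 269.5] 88.8 [528.0, 198.0]
top tray 0.75 [ 538.9 -294.3] [134.1 200.4] 84.9 [526.0, -294.0]
top tray 0.63 [771.1 107.7] [ 90.5 258.6] 1.3 [745.0, 136.0]
top tray 0.31 [591.3 -33.7] [30.  32.4] 46.5 [588.0, -40.0]
top stand 0.69 [584.8 -30.5] [183.3 187.5] 79.1 [590.0, -29.0]
top glue 0.93 [ 749.  -124.6] [44.9 67.5] 64.4 [750.0, -127.0]
top sanding_block 0.85 [505.9 390.5] [109.5  75.1] 2.6 [503.0, 392.0]
top hammer 0.88 [774.2 108. ] [ 90.7 258. ] 2.9 [752.0, 141.0]
top hammer 0.27 [467.5 210.5] [44.4 50.8] 1.5 [474.0, 214.0]
side socket_a 0.79 [647.9 210.7] [161.7  48.6] 53.3 [651.0, 216.0]
side socket_a 0.76 [472.  214.4] 
[... 171 characters left out ...]
e nut 0.42 [583.6 -36.1] [48.4 28.8] 50.2 [586.0, -43.0]
side rail 0.61 [551.4 211. ] [161.5 282.3] 89.7 [527.0, 192.0]
side rail 0.25 [739.7 108.9] [282.6 103.1] 76.7 [763.0, 132.0]
side tray 0.7 [ 534.2 -300. ] [140.2 211.5] 84.9 [529.0, -302.0]
side tray 0.65 [606.2 -11.1] [50.8 30.2] 50.2 [605.0, -15.0]
side stand 0.85 [584.2 -33.4] [203.6 192.1] 78.9 [583.0, -45.0]
side stand 0.3 [550.4 212.7] [160.9 278. ] 89.6 [516.0, 179.0]
side glue 0.65 [ 761.3 -121.9] [219.4  51.2] 35.0 [728.0, -145.0]
side sanding_block 0.86 [497.2 374.6] [127.2 113.3] 2.7 [504.0, 379.0]
side hammer 0.6 [739.9 109.4] [286.9 100.3] 77.6 [763.0, 122.0]
side hammer 0.48 [504.7 389.9] [129.1 110.8] 3.1 [505.0, 391.0]
```

move_arm(
  steps=[
    [0.1, -0.12, 0.03, 0, 0, 0.5, 1],
    [0.1, -0.12, 0.03, 0, 0, 0.5, 1],
    [0.1, -0.12, 0.03, 0, 0, 0.5, 1],
    [0.1, -0.12, 0.03, 0, 0, 0.5, 1],
    [0.1, -0.12, 0.03, 0, 0, 0.5, 1],
    [0.1, -0.12, 0.03, 0, 0, 0.5, 1],
    [0.1, -0.12, 0.03, 0, 0, 0.5, 1],
    [0.1, -0.12, 0.03, 0, 0, 0.5, 1],
  ],
)

```text
clock: 2.6
ee_pos: [0.4873, 0.2299, 0.3039]
ee_rot: [0.0, 0.011, 1.0, 0.0]
force: [-0.2, 0.2, 0.2]
opening: 0.0855
grasp_force: 0.0
```

Run:
```python
from h import *
s=manip.sense();print(s['clock'],s['ee_pos'],s['ee_rot'],s['joints'])
cm=manip.camera_model('wrist');print(np.round(cm['mtx'],1),np.round(cm['pose'],3))
cv2.imwrite('pics/w1.png',manip.capture('wrist')[:,:,::-1])
for p in [(.466,.205,.087),(.554,.205,.087),(.641,.205,.087),(.587,-.034,.05)]: print(proj(cm,p))
```

```text
2.6 [0.48734048 0.22993697 0.30388305] [2.26164861e-04 1.09129403e-02 9.99940410e-01 1.79760878e-04] [3.22997633e-01 2.95272373e-01 1.50542169e-01 1.42552095e+00
 1.91417903e-04 3.44824000e-01]
[[294.    0.  263.6]
 [  0.  294.  191.2]
 [  0.    0.    1. ]] [[ 0.021  0.945  0.326  0.403]
 [ 1.    -0.02  -0.007  0.231]
 [ 0.     0.326 -0.945  0.448]
 [ 0.     0.     0.     1.   ]]
[243.17312912 144.43897434]
[246.07755946 210.40406564]
[248.55878121 266.75729175]
[ 88.158884   224.42295555]
```

View pics/w1.png

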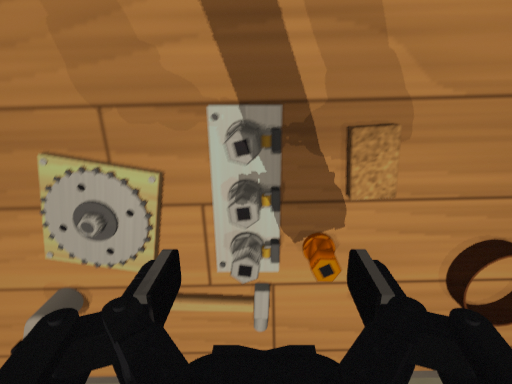

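Run:
```python
import cv2,numpy as np
im=cv2.imread('pics/w1.png')
a=cv2.resize(im[110:290,205:290],None,fx=3.3,fy=3.3,interpolation=3)
b=cv2.resize(im[180:265,50:140],None,fx=5,fy=5,interpolation=3)
o=np.zeros((600,760,3),np.uint8);o[:a.shape[0],:a.shape[1]]=a;o[:b.shape[0],300:300+b.shape[1]]=b
cv2.imwrite('pics/w1c.png',o)
```

```text
(no output)
```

View pics/w1c.png

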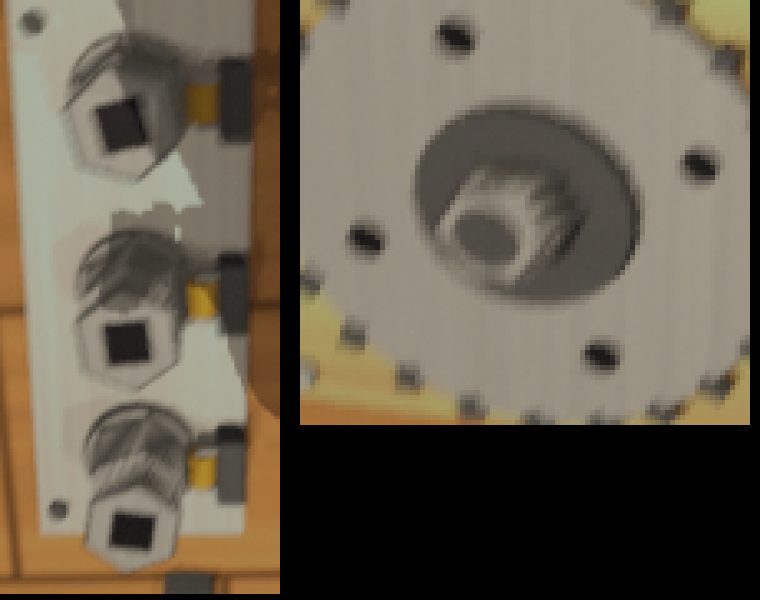

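The zoom shows socket tops at about (242,148), (243,214) and (245,271). Their hexes are turned about -16°, -4° and +7° in the image. The nut top is at about (87,228).

Run:
```python
from h import *
cm=manip.camera_model('wrist')
for uv,z in [((241.7,147.6),.087),((243.2,213.9),.087),((245,270.9),.087),((87.4,227.6),.0505)]: print(np.round(ray(cm,uv,z)*1000,1))
top=manip.camera_model('top')
for uv,z in [((202,236),.087),((203,205),.087),((205,174),.087)]: pass
for x in (.47,.558,.645): print(proj(top,(x,.202,.087)))
im=manip.capture('top');
```

```text
[476.2 196.6  87. ]
[565.7 194.   87. ]
[655.2 192.2  87. ]
[598.3 -44.9  50.5]
[196.73708344 238.59760009]
[198.35637729 205.56761744]
[199.91607765 173.75320902]
```

Run:
```python
from h import *
for i in range(3):
    s=manip.sense();cm=manip.camera_model('wrist');print(s['clock'],s['ee_pos'],np.round(cm['pose'],4).tolist(),proj(cm,(.554,.205,.087)))
    im=manip.capture('wrist')
cv2.imwrite('pics/w2.png',im[:,:,::-1])
a=cv2.imread('pics/w1.png');print(np.abs(a.astype(int)-im[:,:,::-1]).mean())
p=proj(cm,(.554,.205,.087));print(ray(cm,p,.087))
```

```text
2.7 [0.49028531 0.2275854  0.30426149] [[0.0301, 0.9441, 0.3284, 0.4055], [0.9995, -0.0282, -0.0106, 0.2299], [-0.0007, 0.3285, -0.9445, 0.4484], [0.0, 0.0, 0.0, 1.0]] [248.41115571 207.84271935]
2.75 [0.48829841 0.22963254 0.30370867] [[0.0286, 0.9448, 0.3263, 0.4039], [0.9996, -0.0272, -0.0088, 0.2316], [0.0006, 0.3264, -0.9452, 0.4481], [0.0, 0.0, 0.0, 1.0]] [246.6427354  209.78531669]
2.8 [0.48698892 0.23091379 0.30335506] [[0.0263, 0.9453, 0.3251, 0.4027], [0.9997, -0.0251, -0.0079, 0.2326], [0.0007, 0.3251, -0.9457, 0.4478], [0.0, 0.0, 0.0, 1.0]] [245.5847643  211.03401369]
2.6396687825520835
[0.554 0.205 0.087]
```

move_arm(
  steps=[
    [0.05, -0.1, 0, 0, 0, 0.2, 1],
    [0.03, -0.05, 0, 0, 0, 0.2, 1],
    [0, 0, 0, 0, 0, 0, 1],
    [0, 0, 0, 0, 0, 0, 1],
    [0, 0, 0, 0, 0, 0, 1],
    [0, 0, 0, 0, 0, 0, 1],
    [0, 0, 0, 0, 0, 0, 1],
    [0, 0, 0, 0, 0, 0, 1],
  ],
)

```text
clock: 3.65
ee_pos: [0.5102, 0.187, 0.3034]
ee_rot: [0.0, -0.009, 1.0, 0.0]
force: [-0.1, 0.3, 0.6]
opening: 0.0856
grasp_force: 0.0
```

Run:
```python
from h import *
s=manip.sense();cm=manip.camera_model('wrist');print(s['clock'],s['ee_pos'],s['qvel'].round(3) if hasattr(s['qvel'],'round') else s['qvel'])
im=manip.capture('wrist')[:,:,::-1].copy()
np.save('cm2.npy',cm['pose'])
def warp(z,x0,x1,y0,y1,s):  # rectify plane z: px (col = y up right, row= x down)
    pts=[(x0,y0),(x0,y1),(x1,y1),(x1,y0)]
    src=np.float32([proj(cm,(x,y,z)) for x,y in pts]);W=int((y1-y0)*s);H=int((x1-x0)*s)
    return cv2.warpPerspective(im,cv2.getPerspectiveTransform(src,np.float32([(0,0),(W,0),(W,H),(0,H)])),(W,H),flags=cv2.INTER_CUBIC)
a=warp(.087,.435,.685,.16,.26,2400)
b=warp(.0475,.55,.63,-.074,.006,4500)
o=np.zeros((600,660,3),np.uint8);o[:a.shape[0],:240]=a;o[:b.shape[0],260:620]=b
cv2.imwrite('pics/w3.png',o)
```

```text
3.65 [0.51016697 0.18698761 0.303382  ] [-0.006  0.002 -0.    -0.001 -0.001 -0.002]
```

View pics/w3.png

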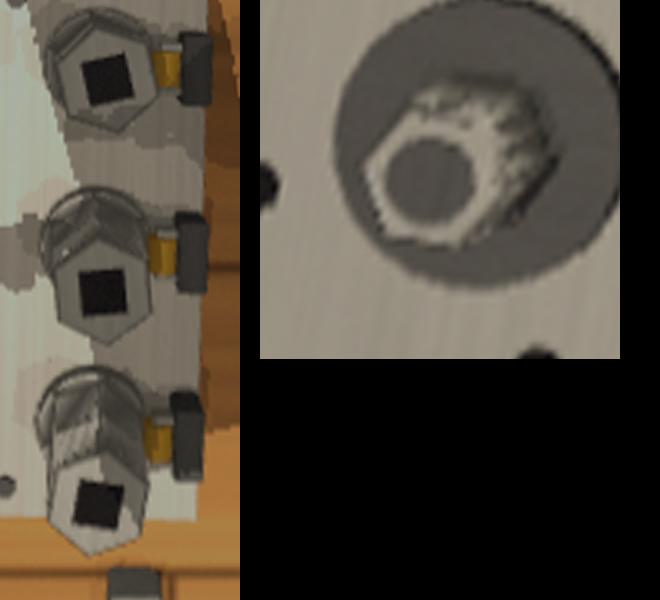

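move_arm(
  steps=[
    [0.043, -0.105, -0.087, 0, 0, 0, 1],
    [0.043, -0.105, -0.087, 0, 0, 0, 1],
    [0.043, -0.105, -0.087, 0, 0, 0, 1],
    [0.043, -0.105, -0.087, 0, 0, 0, 1],
    [0.043, -0.105, -0.087, 0, 0, 0, 1],
    [0.043, -0.105, -0.087, 0, 0, 0, 1],
    [0.03, -0.07, -0.06, 0, 0, 0, 1],
    [0.015, -0.035, -0.03, 0, 0, 0, 1],
  ],
)

```text
clock: 4.5
ee_pos: [0.6007, -0.0357, 0.1176]
ee_rot: [-0.001, -0.008, 1.0, 0.0]
force: [-0.5, 0.5, 0.6]
opening: 0.0856
grasp_force: 0.0
```

move_arm(
  steps=[
    [0, 0, 0, 0, 0, 0, 1],
    [0, 0, 0, 0, 0, 0, 1],
    [0, 0, 0, 0, 0, 0, 1],
    [0, 0, 0, 0, 0, 0, 1],
    [0, 0, 0, 0, 0, 0, 1],
    [0, 0, 0, 0, 0, 0, 1],
    [0, 0, 0, 0, 0, 0, 1],
    [0, 0, 0, 0, 0, 0, 1],
  ],
)

```text
clock: 5.3
ee_pos: [0.6012, -0.0338, 0.1198]
ee_rot: [-0.0, -0.009, 1.0, 0.0]
force: [0.1, -0.4, 0.1]
opening: 0.0858
grasp_force: 0.0
```

```bash
cat > nut.py <<'E'
from h import *
s=manip.sense();cm=manip.camera_model('wrist');print(s['clock'],s['ee_pos'],s['ee_rot'],s['joints'])
im=manip.capture('wrist')[:,:,::-1].copy()
cv2.imwrite('pics/nutraw.png',im);np.save('cm3.npy',cm['pose'])
z=.0475;x0,y0,S,N=.5585,-.0643,10,600
c=[(x0,y0),(x0,y0+.06),(x0+.06,y0+.06),(x0+.06,y0)]
H=cv2.getPerspectiveTransform(np.float32([proj(cm,(x,y,z)) for x,y in c]),np.float32([(0,0),(N,0),(N,N),(0,N)]))
o=cv2.warpPerspective(im,H,(N,N),flags=cv2.INTER_CUBIC)
cv2.imwrite('pics/nut1.png',o)
E
python3 nut.py
```

```text
5.3 [ 0.60123295 -0.0338134   0.11978799] [-2.13589431e-07 -9.03683123e-03  9.99959165e-01  6.02075098e-05] [-1.61554535e-01  4.83341213e-01 -4.88359957e-02  1.03863998e+00
  1.18594618e-04 -1.79628445e-01]
```

View pics/nut1.png

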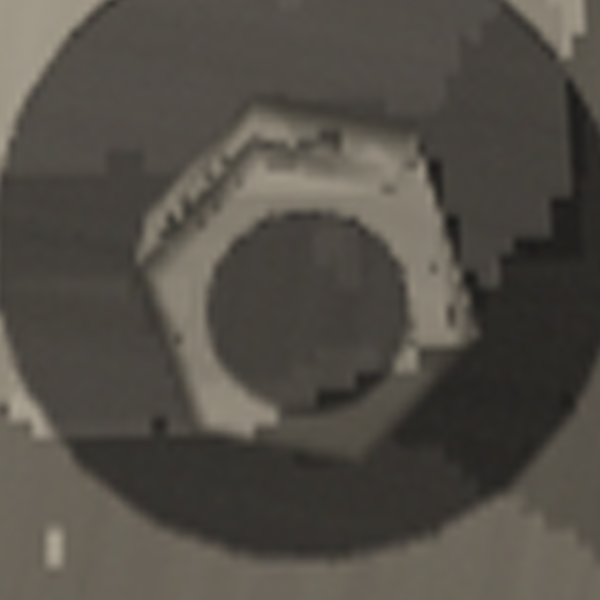

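The nut hex is centred at (307,298) in the rectified crop, which is world (0.5883, -0.0337). Its vertices sit at about 10.5° in the image, so the closing angles that line up with its flats are 109.3° and 49.3°. Next I pick the middle socket.

move_arm(
  steps=[
    [-0.026, 0.14, 0.015, 0, 0, 0.33, 1],
    [-0.026, 0.14, 0.015, 0, 0, 0, 1],
    [-0.026, 0.14, 0.015, 0, 0, 0, 1],
    [-0.026, 0.14, 0.015, 0, 0, 0, 1],
    [-0.026, 0.14, 0.007, 0, 0, 0, 1],
    [-0.012, 0.06, 0, 0, 0, 0, 1],
    [-0.006, 0.03, 0, 0, 0, 0, 1],
    [0, 0, 0, 0, 0, 0, 1],
  ],
)

```text
clock: 6.15
ee_pos: [0.5567, 0.2038, 0.1397]
ee_rot: [-0.0, -0.027, 1.0, -0.0]
force: [0.1, -0.8, -0.6]
opening: 0.0854
grasp_force: 0.0
```

move_arm(
  steps=[
    [0, 0, 0, 0, 0, 0, 1],
    [0, 0, 0, 0, 0, 0, 1],
    [0, 0, 0, 0, 0, 0, 1],
    [0, 0, 0, 0, 0, 0, 1],
    [0, 0, 0, 0, 0, 0, 1],
    [0, 0, 0, 0, 0, 0, 1],
    [0, 0, 0, 0, 0, 0, 1],
    [0, 0, 0, 0, 0, 0, 1],
  ],
)

```text
clock: 6.95
ee_pos: [0.5569, 0.2031, 0.1399]
ee_rot: [0.0, -0.026, 1.0, 0.0]
force: [-0.5, 0.1, -0.7]
opening: 0.0854
grasp_force: 0.0
```

```bash
cat > st.py <<'E'
from h import *
s=manip.sense();q=s['ee_rot'];p=np.array(s['ee_pos'])
print(round(s['clock'],2),'pos',np.round(p*1000,1),'close',round(np.degrees(2*np.arctan2(q[2],q[1]))-90,2),'q',np.round(q,4),'F',np.round(s['force'],1),'M',np.round(s['wrist_torque'],2),'op',round(s['opening']*1000,1),'gf',round(float(np.max(s['grasp_force'])),1),'j',np.round(s['joints'],2))
E
python3 st.py
```

```text
6.95 pos [556.9 203.1 139.9] close 93.01 q [ 0.     -0.0263  0.9997  0.    ] F [-0.5  0.1 -0.7] M [ 0.01  0.01 -0.02] op 85.4 gf 0.0 j [ 0.24  0.45 -0.04  1.07  0.    0.19]
```

move_arm(
  steps=[
    [0, 0, -0.1, 0, 0, 0, 1],
    [0, 0, -0.1, 0, 0, 0, 1],
    [0, 0, -0.07, 0, 0, 0, 1],
    [0, 0, -0.035, 0, 0, 0, 1],
    [0, 0, -0.012, 0, 0, 0, 1],
    [0, 0, 0, 0, 0, 0, 0],
    [0, 0, 0, 0, 0, 0, 0],
    [0, 0, 0, 0, 0, 0, 0],
  ],
)

```text
clock: 7.75
ee_pos: [0.558, 0.2034, 0.046]
ee_rot: [0.001, -0.026, 1.0, 0.0]
force: [0.5, -0.9, -0.2]
opening: 0.044
grasp_force: 0.0
```

move_arm(
  steps=[
    [0, 0, 0, 0, 0, 0, 0],
    [0, 0, 0, 0, 0, 0, 0],
    [0, 0, 0, 0, 0, 0, 0],
    [0, 0, 0, 0, 0, 0, 0],
    [0, 0, 0, 0, 0, 0, 0],
    [0, 0, 0, 0, 0, 0, 0],
    [0, 0, 0, 0, 0, 0, 0],
    [0, 0, 0, 0, 0, 0, 0],
  ],
)

```text
clock: 8.55
ee_pos: [0.5582, 0.2033, 0.0462]
ee_rot: [0.001, -0.026, 1.0, 0.0]
force: [-0.3, -0.4, 6.3]
opening: 0.0396
grasp_force: 61.3
```

```bash
python3 st.py
```

```text
8.55 pos [558.2 203.3  46.2] close 93.01 q [ 1.500e-03 -2.620e-02  9.997e-01  3.000e-04] F [-0.3 -0.4  6.3] M [-0.14  0.06  0.01] op 39.6 gf 61.3 j [ 0.24  0.53 -0.18  0.86 -0.    0.19]
```

move_arm(
  steps=[
    [0, 0, 0.02, 0, 0, 0, 0],
    [0, 0, 0.03, 0, 0, 0, 0],
    [0, 0, 0.04, 0, 0, 0, 0],
    [0, 0, 0.07, 0, 0, 0, 0],
    [0, 0, 0.09, 0, 0, 0, 0],
    [0, 0, 0.06, 0, 0, 0, 0],
    [0, 0, 0.03, 0, 0, 0, 0],
    [0, 0, 0, 0, 0, 0, 0],
  ],
)

```text
clock: 9.35
ee_pos: [0.5575, 0.2035, 0.148]
ee_rot: [0.001, -0.026, 1.0, 0.001]
force: [-0.6, -0.1, -4.0]
opening: 0.04
grasp_force: 62.7
```

move_arm(
  steps=[
    [0.017, -0.14, 0, 0, 0, 0.5, 0],
    [0.017, -0.14, 0, 0, 0, 0.5, 0],
    [0.017, -0.14, 0, 0, 0, 0.5, 0],
    [0.017, -0.14, 0, 0, 0, 0.5, 0],
    [0.017, -0.14, 0, 0, 0, 0.5, 0],
    [0.012, -0.06, 0, 0, 0, 0.22, 0],
    [0.006, -0.03, 0, 0, 0, 0, 0],
    [0, 0, 0, 0, 0, 0, 0],
  ],
)

```text
clock: 10.15
ee_pos: [0.5872, -0.0345, 0.1455]
ee_rot: [-0.001, -0.167, 0.986, 0.001]
force: [0.9, 0.2, -3.0]
opening: 0.0395
grasp_force: 62.8
```

```bash
python3 st.py
python3 - <<'E'
from h import *
cm=manip.camera_model('wrist');s=manip.sense();im=manip.capture('wrist')[:,:,::-1].copy()
np.save('cm4.npy',cm['pose']);p=np.array(s['ee_pos']);z=p[2]-.0462+.087
print(proj(cm,(p[0],p[1],z)))
# rectify top-face plane in world axes centred on TCP
c=[(-.035,-.035),(-.035,.035),(.035,.035),(.035,-.035)]
N=560
H=cv2.getPerspectiveTransform(np.float32([proj(cm,(p[0]+x,p[1]+y,z)) for x,y in c]),np.float32([(0,0),(N,0),(N,N),(0,N)]))
cv2.imwrite('pics/grip1.png',cv2.warpPerspective(im,H,(N,N),flags=cv2.INTER_CUBIC))
E
```

```text
10.15 pos [587.2 -34.5 145.5] close 109.21 q [-9.000e-04 -1.669e-01  9.860e-01  6.000e-04] F [ 0.9  0.2 -3. ] M [ 0.   -0.04 -0.02] op 39.5 gf 62.8 j [-0.17  0.44 -0.05  1.09  0.   -0.5 ]
[263.98816476 299.08090537]
```

View pics/grip1.png

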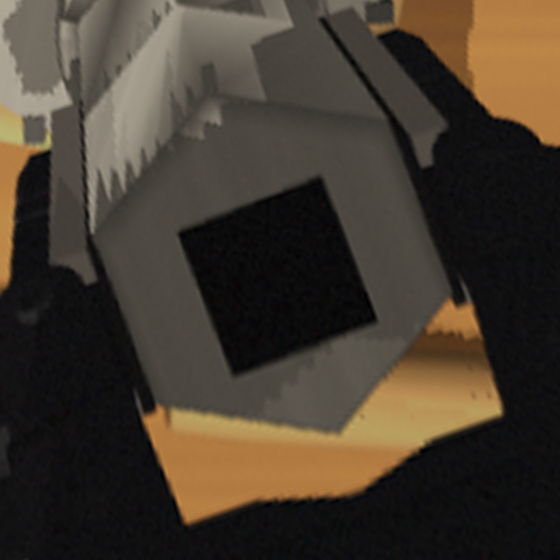

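move_arm(
  steps=[
    [0.005, 0.003, -0.05, 0, 0, 0, 0],
    [0, 0, -0.07, 0, 0, 0, 0],
    [0, 0, -0.05, 0, 0, 0, 0],
    [0, 0, -0.02, 0, 0, 0, 0],
    [0, 0, -0.01, 0, 0, 0, 0],
    [0, 0, 0, 0, 0, 0, 0],
    [0, 0, 0, 0, 0, 0, 0],
    [0, 0, 0, 0, 0, 0, 0],
  ],
)

```text
clock: 11.0
ee_pos: [0.5901, -0.033, 0.0877]
ee_rot: [0.001, -0.168, 0.986, -0.0]
force: [0.1, -0.6, -4.3]
opening: 0.0395
grasp_force: 62.8
```

```bash
python3 st.py
```

```text
11.0 pos [590.1 -33.   87.7] close 109.34 q [ 9.000e-04 -1.680e-01  9.858e-01 -2.000e-04] F [ 0.1 -0.6 -4.3] M [ 0.02 -0.01  0.  ] op 39.5 gf 62.8 j [-0.16  0.49 -0.13  0.95  0.   -0.5 ]
```

move_arm(
  steps=[
    [-0.005, -0.002, 0, 0, 0, 0, 0],
    [0, 0, 0, 0, 0, 0, 0],
    [0, 0, -0.008, 0, 0, 0, 0],
    [0, 0, -0.008, 0, 0, 0, 0],
    [0, 0, -0.008, 0, 0, 0, 0],
    [0, 0, -0.008, 0, 0, 0, 0],
    [0, 0, -0.008, 0, 0, 0, 0],
    [0, 0, 0, 0, 0, 0, 0],
  ],
)

```text
clock: 11.8
ee_pos: [0.5885, -0.0337, 0.0814]
ee_rot: [0.002, -0.168, 0.986, -0.001]
force: [-15.2, 1.9, 38.8]
opening: 0.0399
grasp_force: 67.2
```

```bash
python3 st.py
```

```text
11.8 pos [588.5 -33.7  81.4] close 109.35 q [ 2.100e-03 -1.680e-01  9.858e-01 -8.000e-04] F [-15.2   1.9  38.8] M [0.58 3.33 0.03] op 39.9 gf 67.2 j [-0.16  0.49 -0.15  0.93 -0.   -0.5 ]
```

move_arm(
  steps=[
    [-0.003, 0, 0.008, 0, 0, 0, 0],
    [-0.003, 0, 0, 0, 0, 0, 0],
    [0, 0, 0, 0, 0, 0, 0],
    [0, 0, 0, 0, 0, 0, 0],
    [0, 0, 0, 0, 0, 0, 0],
    [0, 0, 0, 0, 0, 0, 0],
    [0, 0, 0, 0, 0, 0, 0],
    [0, 0, 0, 0, 0, 0, 0],
  ],
)

```text
clock: 12.6
ee_pos: [0.588, -0.0337, 0.0815]
ee_rot: [0.003, -0.168, 0.986, -0.001]
force: [-6.6, 1.0, 20.6]
opening: 0.0392
grasp_force: 65.4
```

```bash
python3 st.py
```

```text
12.6 pos [588.  -33.7  81.5] close 109.34 q [ 2.800e-03 -1.680e-01  9.858e-01 -7.000e-04] F [-6.6  1.  20.6] M [ 0.4   1.25 -0.02] op 39.2 gf 65.4 j [-0.17  0.48 -0.15  0.93  0.   -0.5 ]
```

move_arm(
  steps=[
    [0, 0, 0, 0, 0, 0.3, 0],
    [0, 0, 0, 0, 0, 0.3, 0],
    [0, 0, 0, 0, 0, -0.3, 0],
    [0, 0, 0, 0, 0, -0.3, 0],
    [0, 0, 0, 0, 0, -0.3, 0],
    [0, 0, 0, 0, 0, -0.3, 0],
    [0, 0, 0, 0, 0, 0.3, 0],
    [0, 0, 0, 0, 0, 0.3, 0],
  ],
)

```text
clock: 13.4
ee_pos: [0.5897, -0.034, 0.0816]
ee_rot: [0.004, -0.168, 0.986, -0.001]
force: [-0.2, 1.4, 16.0]
opening: 0.0394
grasp_force: 64.6
```

```bash
python3 st.py
```

```text
13.4 pos [589.7 -34.   81.6] close 109.39 q [ 0.0042 -0.1684  0.9857 -0.0011] F [-0.2  1.4 16. ] M [ 0.28  0.43 -0.03] op 39.4 gf 64.6 j [-0.17  0.48 -0.15  0.92  0.   -0.5 ]
```

Socket 1 stops about 20 mm high even after nudging and wiggling, so it is too small. It goes in the tray.

move_arm(
  steps=[
    [0, 0, 0.07, 0, 0, 0, 0],
    [0, -0.05, 0.1, 0, 0, 0, 0],
    [-0.005, -0.14, 0.03, 0, 0, 0, 0],
    [-0.005, -0.14, 0, 0, 0, 0, 0],
    [-0.005, -0.14, 0, 0, 0, 0, 0],
    [-0.005, -0.14, 0, 0, 0, 0, 0],
    [-0.003, -0.14, 0, 0, 0, 0, 0],
    [0, -0.09, 0, 0, 0, 0, 0],
  ],
)

```text
clock: 14.2
ee_pos: [0.5785, -0.2889, 0.1367]
ee_rot: [-0.0, -0.167, 0.986, -0.0]
force: [1.3, 0.3, -4.1]
opening: 0.0393
grasp_force: 63.2
```

move_arm(
  steps=[
    [0, -0.05, 0, 0, 0, 0, 0],
    [0, 0, -0.07, 0, 0, 0, 0],
    [0, 0, -0.09, 0, 0, 0, 0],
    [0, 0, -0.07, 0, 0, 0, 0],
    [0, 0, -0.04, 0, 0, 0, 0],
    [0, 0, -0.02, 0, 0, 0, 0],
    [0, 0, 0, 0, 0, 0, 0],
    [0, 0, 0, 0, 0, 0, 0],
  ],
)

```text
clock: 15.0
ee_pos: [0.5799, -0.3008, 0.0512]
ee_rot: [0.001, -0.168, 0.986, -0.001]
force: [0.3, -0.6, -4.4]
opening: 0.0394
grasp_force: 63.2
```

```bash
python3 st.py
python3 - <<'E'
from h import *
cv2.imwrite('pics/t2.png',manip.capture('top')[100:300,:,::-1])
E
```

```text
15.0 pos [ 579.9 -300.8   51.2] close 109.35 q [ 7.000e-04 -1.681e-01  9.858e-01 -5.000e-04] F [ 0.3 -0.6 -4.4] M [-0.01 -0.02 -0.04] op 39.4 gf 63.2 j [-0.58  0.63  0.02  0.96  0.   -0.91]
```

move_arm(
  steps=[
    [0, 0, -0.03, 0, 0, 0, 0],
    [0, 0, -0.02, 0, 0, 0, 0],
    [0, 0, 0, 0, 0, 0, 0],
    [0, 0, 0, 0, 0, 0, 0.3],
    [0, 0, 0, 0, 0, 0, 0.6],
    [0, 0, 0, 0, 0, 0, 0.95],
    [0, 0, 0, 0, 0, 0, 0.95],
    [0, 0, 0.03, 0, 0, 0, 0.95],
  ],
)

```text
clock: 15.85
ee_pos: [0.5784, -0.3002, 0.0436]
ee_rot: [-0.001, -0.168, 0.986, 0.001]
force: [0.2, 0.1, 0.5]
opening: 0.0813
grasp_force: 0.0
```

move_arm(
  steps=[
    [0, 0, 0.08, 0, 0, 0, 0.95],
    [0, 0, 0.14, 0, 0, 0, 0.95],
    [-0.02, 0.08, 0.11, 0, 0, -0.2, 0.95],
    [-0.035, 0.145, 0.02, 0, 0, -0.2, 0.95],
    [-0.035, 0.145, 0, 0, 0, -0.2, 0.95],
    [-0.035, 0.145, 0, 0, 0, -0.2, 0.95],
    [-0.035, 0.145, 0, 0, 0, -0.2, 0.95],
    [-0.035, 0.145, 0, 0, 0, -0.2, 0.95],
  ],
)

```text
clock: 16.65
ee_pos: [0.5204, -0.0576, 0.1503]
ee_rot: [0.001, -0.105, 0.994, -0.0]
force: [-0.6, 0.8, 0.1]
opening: 0.0809
grasp_force: 0.0
```

```bash
python3 st.py
```

```text
16.65 pos [520.4 -57.6 150.3] close 102.06 q [ 9.000e-04 -1.050e-01  9.945e-01 -2.000e-04] F [-0.6  0.8  0.1] M [-0.02 -0.04  0.  ] op 80.9 gf 0.0 j [-0.23  0.31 -0.23  1.03  0.   -0.44]
```

move_arm(
  steps=[
    [-0.029, 0.145, 0, 0, 0, -0.2, 1],
    [-0.029, 0.145, 0, 0, 0, -0.16, 1],
    [-0.029, 0.145, 0, 0, 0, 0, 1],
    [-0.029, 0.145, 0, 0, 0, 0, 1],
    [-0.029, 0.145, 0, 0, 0, 0, 1],
    [-0.018, 0.09, 0, 0, 0, 0, 1],
    [-0.009, 0.045, 0, 0, 0, 0, 1],
    [-0.005, 0.02, 0, 0, 0, 0, 1],
  ],
)

```text
clock: 17.45
ee_pos: [0.4676, 0.2058, 0.1498]
ee_rot: [0.001, -0.088, 0.996, -0.0]
force: [0.3, -0.7, -0.1]
opening: 0.0855
grasp_force: 0.0
```

move_arm(
  steps=[
    [0, 0, 0, 0, 0, 0, 1],
    [0, 0, 0, 0, 0, 0, 1],
    [0, 0, -0.04, 0, 0, 0, 1],
    [0, 0, -0.04, 0, 0, 0, 1],
    [0, 0, -0.02, 0, 0, 0, 1],
    [0, 0, -0.01, 0, 0, 0, 1],
    [0, 0, 0, 0, 0, 0, 1],
    [0, 0, 0, 0, 0, 0, 1],
  ],
)

```text
clock: 18.25
ee_pos: [0.4676, 0.2049, 0.1162]
ee_rot: [0.0, -0.087, 0.996, 0.0]
force: [0.3, -0.6, 0.5]
opening: 0.0854
grasp_force: 0.0
```

```bash
python3 st.py
```

```text
18.25 pos [467.6 204.9 116.2] close 99.97 q [ 0.     -0.0869  0.9962  0.    ] F [ 0.3 -0.6  0.5] M [ 0.02  0.   -0.02] op 85.4 gf 0.0 j [ 0.29  0.31 -0.32  0.94  0.    0.11]
```

move_arm(
  steps=[
    [0.002, -0.001, -0.08, 0, 0, 0, 1],
    [0, 0, -0.08, 0, 0, 0, 1],
    [0, 0, -0.05, 0, 0, 0, 1],
    [0, 0, -0.02, 0, 0, 0, 1],
    [0, 0, -0.008, 0, 0, 0, 1],
    [0, 0, 0, 0, 0, 0, 0],
    [0, 0, 0, 0, 0, 0, 0],
    [0, 0, 0, 0, 0, 0, 0],
  ],
)

```text
clock: 19.05
ee_pos: [0.4689, 0.2048, 0.0456]
ee_rot: [0.001, -0.087, 0.996, 0.0]
force: [-1.0, -0.5, 0.5]
opening: 0.0439
grasp_force: 0.0
```

move_arm(
  steps=[
    [0, 0, 0, 0, 0, 0, 0],
    [0, 0, 0, 0, 0, 0, 0],
    [0, 0, 0, 0, 0, 0, 0],
    [0, 0, 0, 0, 0, 0, 0],
    [0, 0, 0, 0, 0, 0, 0],
    [0, 0, 0, 0, 0, 0, 0],
    [0, 0, 0, 0, 0, 0, 0],
    [0, 0, 0, 0, 0, 0, 0],
  ],
)

```text
clock: 19.85
ee_pos: [0.4691, 0.205, 0.0458]
ee_rot: [0.001, -0.087, 0.996, 0.0]
force: [-0.4, 0.7, 6.1]
opening: 0.0398
grasp_force: 60.2
```

```bash
python3 st.py
```

```text
19.85 pos [469.1 205.   45.8] close 99.98 q [ 1.100e-03 -8.690e-02  9.962e-01  4.000e-04] F [-0.4  0.7  6.1] M [0.   0.17 0.05] op 39.8 gf 60.2 j [ 0.29  0.39 -0.42  0.76  0.    0.11]
```

move_arm(
  steps=[
    [0, 0, 0.02, 0, 0, 0, 0],
    [0, 0, 0.03, 0, 0, 0, 0],
    [0, 0, 0.04, 0, 0, 0, 0],
    [0, 0, 0.07, 0, 0, 0, 0],
    [0, 0, 0.09, 0, 0, 0, 0],
    [0, 0, 0.06, 0, 0, 0, 0],
    [0, 0, 0.03, 0, 0, 0, 0],
    [0, 0, 0, 0, 0, 0, 0],
  ],
)

```text
clock: 20.65
ee_pos: [0.4688, 0.205, 0.148]
ee_rot: [0.001, -0.087, 0.996, 0.001]
force: [1.0, -0.1, -2.8]
opening: 0.0398
grasp_force: 62.3
```

move_arm(
  steps=[
    [0.062, -0.123, 0, 0, 0, 0.312, 0],
    [0.062, -0.123, 0, 0, 0, 0.312, 0],
    [0.062, -0.123, 0, 0, 0, 0.312, 0],
    [0.062, -0.123, 0, 0, 0, 0.312, 0],
    [0.062, -0.123, 0, 0, 0, 0.312, 0],
    [0.048, -0.095, 0, 0, 0, 0, 0],
    [0.028, -0.056, 0, 0, 0, 0, 0],
    [0.014, -0.028, 0, 0, 0, 0, 0],
  ],
)

```text
clock: 21.45
ee_pos: [0.5878, -0.0347, 0.1454]
ee_rot: [-0.001, -0.167, 0.986, 0.001]
force: [-1.4, 0.7, -2.0]
opening: 0.0397
grasp_force: 62.3
```

move_arm(
  steps=[
    [0, 0, -0.05, 0, 0, 0, 0],
    [0, 0, -0.06, 0, 0, 0, 0],
    [0, 0, -0.05, 0, 0, 0, 0],
    [0, 0, -0.02, 0, 0, 0, 0],
    [0, 0, -0.01, 0, 0, 0, 0],
    [0, 0, 0, 0, 0, 0, 0],
    [0, 0, 0, 0, 0, 0, 0],
    [0, 0, 0, 0, 0, 0, 0],
  ],
)

```text
clock: 22.25
ee_pos: [0.5888, -0.0336, 0.0906]
ee_rot: [0.001, -0.168, 0.986, -0.0]
force: [-0.7, -0.3, -3.5]
opening: 0.0398
grasp_force: 62.4
```

```bash
python3 st.py
python3 - <<'E'
from h import *
cm=manip.camera_model('wrist');s=manip.sense();im=manip.capture('wrist')[:,:,::-1].copy()
p=np.array(s['ee_pos']);z=p[2]-.0458+.087
c=[(-.035,-.035),(-.035,.035),(.035,.035),(.035,-.035)];N=560
H=cv2.getPerspectiveTransform(np.float32([proj(cm,(p[0]+x,p[1]+y,z)) for x,y in c]),np.float32([(0,0),(N,0),(N,N),(0,N)]))
o=cv2.warpPerspective(im,H,(N,N),flags=cv2.INTER_CUBIC)
m=(o.max(2)<25).astype(np.uint8)
n,l,st,ce=cv2.connectedComponentsWithStats(m)
for i in range(1,n):
    if 12000<st[i,4]<40000: print(st[i],ce[i],cv2.minAreaRect(np.argwhere(l==i)[:,::-1].astype(np.float32)))
E
```

```text
22.25 pos [588.8 -33.6  90.6] close 109.34 q [ 8.000e-04 -1.680e-01  9.858e-01 -2.000e-04] F [-0.7 -0.3 -3.5] M [-0.   -0.   -0.01] op 39.8 gf 62.4 j [-0.16  0.48 -0.13  0.95  0.   -0.5 ]
[  182   186   197   197 23213] [280.26881489 283.87201137] ((280.2061767578125, 283.7107849121094), (154.15174865722656, 153.69564819335938), 68.38521575927734)
```

move_arm(
  steps=[
    [-0.003, 0, -0.005, 0, 0, 0, 0],
    [0, 0, -0.007, 0, 0, 0, 0],
    [0, 0, -0.008, 0, 0, 0, 0],
    [0, 0, -0.008, 0, 0, 0, 0],
    [0, 0, -0.008, 0, 0, 0, 0],
    [0, 0, -0.007, 0, 0, 0, 0],
    [0, 0, -0.007, 0, 0, 0, 0],
    [0, 0, 0, 0, 0, 0, 0],
  ],
)

```text
clock: 23.1
ee_pos: [0.5878, -0.0334, 0.0746]
ee_rot: [0.001, -0.168, 0.986, 0.0]
force: [1.8, 0.3, -4.3]
opening: 0.0396
grasp_force: 62.2
```

```bash
python3 st.py
```

```text
23.1 pos [587.8 -33.4  74.6] close 109.34 q [ 6.000e-04 -1.679e-01  9.858e-01  2.000e-04] F [ 1.8  0.3 -4.3] M [ 0.19 -0.52  0.02] op 39.6 gf 62.2 j [-0.16  0.49 -0.16  0.92  0.   -0.5 ]
```

It fits. The socket is already 6.7 mm below the blocked height and carries no load, so I push on.

move_arm(
  steps=[
    [0, 0, -0.008, 0, 0, 0, 0],
    [0, 0, -0.008, 0, 0, 0, 0],
    [0, 0, -0.008, 0, 0, 0, 0],
    [0, 0, -0.008, 0, 0, 0, 0],
    [0, 0, -0.008, 0, 0, 0, 0],
    [0, 0, -0.006, 0, 0, 0, 0],
    [0, 0, -0.004, 0, 0, 0, 0],
    [0, 0, 0, 0, 0, 0, 0],
  ],
)

```text
clock: 23.9
ee_pos: [0.5881, -0.0334, 0.0613]
ee_rot: [0.001, -0.168, 0.986, -0.0]
force: [1.8, 2.5, 7.7]
opening: 0.0394
grasp_force: 63.3
```

```bash
python3 st.py
```

```text
23.9 pos [588.1 -33.4  61.3] close 109.35 q [ 0.0011 -0.168   0.9858 -0.    ] F [1.8 2.5 7.7] M [ 0.64 -0.13 -0.02] op 39.4 gf 63.3 j [-0.16  0.51 -0.18  0.89  0.   -0.5 ]
```

move_arm(
  steps=[
    [0, 0, -0.006, 0, 0, 0, 0],
    [0, 0, 0, 0, 0, 0, 0],
    [0, 0, 0, 0, 0, 0, 0],
    [0, 0, 0, 0, 0, 0, 0],
    [0, 0, 0, 0, 0, 0, 0],
    [0, 0, 0, 0, 0, 0, 0],
    [0, 0, 0, 0, 0, 0, 0],
    [0, 0, 0, 0, 0, 0, 0],
  ],
)

```text
clock: 24.7
ee_pos: [0.5882, -0.0334, 0.0613]
ee_rot: [0.002, -0.168, 0.986, -0.0]
force: [-2.1, 3.8, 19.0]
opening: 0.0398
grasp_force: 64.1
```

```bash
python3 st.py
python3 - <<'E'
from h import *
im=manip.capture('side');cv2.imwrite('pics/end.png',im[:,:,::-1])
E
```

```text
24.7 pos [588.2 -33.4  61.3] close 109.35 q [ 1.600e-03 -1.681e-01  9.858e-01 -2.000e-04] F [-2.1  3.8 19. ] M [ 0.83  0.77 -0.03] op 39.8 gf 64.1 j [-0.16  0.5  -0.18  0.89  0.   -0.5 ]
```

View pics/end.png

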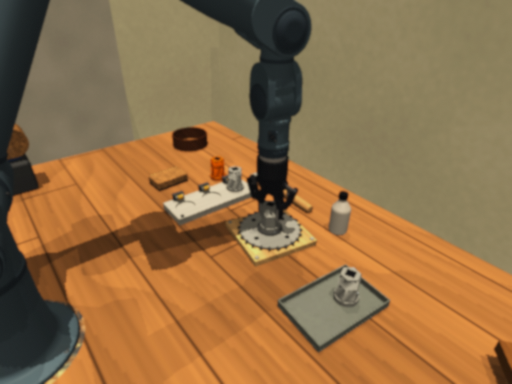

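The side view shows the socket home on the nut at about (270,215), still in the gripper. The reject stands in the tray at (347,286), and the third socket is still in the rail at (234,178).

```bash
python3 -c "
from workcell import manip
print(manip.close_job())"
```

```text
the job is handed in; nothing more can be done
None
```

The job is handed in: the second socket I tried fit and is fully home on the nut, still held at about 64 N; the one that didn't fit is in the tray, the third is still in the rail, and the robot clock read about 25 s of the 72 s allowed; no verdict came back.

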